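Load the carver's tool tote and hang it on the bench hook

TASK

Put the whetstone and the palm gouge into the tool tote where it stands on the bench, then swing up the tote's wire handle and hang the tote by that handle on both prongs of the bench hook, clear of the bench with both things still inside and the tote come to rest. Do not tip the tote over, and leave the carved rosette, the glue bottle and the mallet where they are.

Things in the scene. Friction and masses are not known exactly. Their poses are not given: they have to be found in the camera images.
- tote: Blue-grey steel open-topped tote, outside 150 (its x) x 158 (its y) x 52 mm high, walls and floor 4 mm, 0.38 kg. Origin at the centre of its underside, z up. A wire bail handle pivots on its two y sides, on a line along its y axis through (0, 0, 44 mm).
- bail (a joint): Angle of the bail handle, rad: 0 = upright above the tote, positive = leaning to the tote's -x side; stops at -0.06 and 1.25. Starts at 1.0 to 1.2, its bar outside the tote's -x wall; the stiff hinge stays where it is left. 8 mm wire, legs 170 mm apart, bar 115 mm from the pivot line.
- bail_grip (a point): Middle of the bail's straight bar, on its centre line. A pale wooden sleeve, 16 mm in diameter and 54 mm long, is centred here; bare 8 mm wire goes on to either side. x, y, z axes of the bail: y along the bar, z from pivot to bar.
- hook: Fixed stand: steel foot, wooden post 30 mm wide, crosspiece 110 mm wide, top at 238 mm. Origin on the bench at the post's front face, z up. Two prongs of 8 mm brass rod at y = +45 and -45 mm point to its -x; centre line: 227 mm high at the post, sloping down to a level seat 215 mm high at x = -90 to -106 mm, then up to tips at x = -128 mm, 243 mm high.
- hook_seat (a point): Midway between the seats of the two prongs, where the centre line of the bail's bar comes to lie: (-98, 0, 223 mm) in the hook stand's frame; same axes as the hook stand.
- whetstone: Two-layer sharpening stone, grey below and terracotta red above, 100 (x) x 32 (y) x 24 mm high, about 0.18 kg. Origin at the centre of its underside, z up, x lengthwise.
- gouge: Small palm gouge lying flat: brown wooden handle 66 (x) x 26 (y) x 22 mm high, brass collar and thin steel blade to its +x side; from -40 to +84 mm along x in all; about 0.09 kg. Origin at the centre of the handle's underside, z up.
- rosette: Bystander: carved round rosette of pale wood, 64 mm in diameter, 23 mm high; origin at the centre of its underside.
- glue: Bystander: white glue bottle with orange cap, 48 mm in diameter, 100 mm high; origin at the centre of its underside.
- mallet: Bystander: carver's round wooden mallet standing on its head, 72 mm in diameter, 205 mm high; origin at the centre of its underside.
Not all that is in view belongs to the job. Leave any black look-alike of the whetstone alone. What is shaped like the gouge but green is not meant.

How it is judged:
By the outcome, as a careful person would: the job done as asked, in the order asked, and still so for the second after the job is handed in, with the robot touching nothing.
It also fails if it takes over 72 s, if anything falls off the work surface, if the arm or the gripper's body presses on something with over 40 N, if the wrist force passes 120 N, or if a joint passes its speed limit or range.

ROBOT

A 6-joint arm with a two-finger parallel gripper is mounted at the origin on the work surface. World frame = base frame: x ahead of the robot, y to its left, z up, the work surface at z = 0. Lengths are in m, angles in rad, forces in N, time in s.
With the tool pointing down it reaches from about 0.375 to 0.9 m from the base axis. Payload 3.1 kg.
Tool frame: the origin (TCP) lies on the centre line of the jaws, within the pads' length; the fingertips stand 19 mm ahead of it and the grasp point (between the pads) is the TCP; z points along the fingers, y is the direction in which the jaws open and shut (so a half turn about z gives the same grasp; the last joint's range is limited). The gripper opens to 85 mm and grips with 20 to 120 N. Pads are 22 mm wide; open, the fingers measure 114 mm over their backs; the gripper's body (76 mm by 85 mm) begins 54 mm behind the grasp point. The pads swing forward as they close: fully open they stand 13 mm farther back than shut.
Start: joints at [-0.178, 0.527, 1.433, -0, 1.181, -0.178], TCP at [0.625, 0, 0.25] pointing down, gripper open.
Joint ranges: [-3.08, 3.08], [-0.75, 2.2], [0.22, 2.44], [-1.43, 4.57], [0, 2.65], [-2.85, 2.85]. Speed limits (rad/s): [2.79, 2.79, 3.14, 3.14, 3.14, 3.14].

INTERFACE

Orientations are given as a unit quaternion [x, y, z, w].
In Python, from station import manip, imaging, workorder gives the robot as it stands.
- The arm moves only by the shell command python3 -m creep 'ROWS' [FORCE]. ROWS is a JSON object of lists of equal length, an entry for each row: "claw": the finger opening in cm, from 0 to 8.54; "dp": the shift along the tool's x, y, z in cm, a list of three; "roll": the turn about the tool's z in rad. In form: {"claw": [claw, ...], "dp": [[dx, dy, dz], ...], "roll": [roll, ...]}. A call has 1 to 12 rows; each row is the pose to reach, as a shift and turn from the pose commanded when the call began, along the tool's axes at that moment; what a row does not reach only later rows make up. A row lasts 1/10 s, in which the tool goes at most 50 mm and 8.59 degrees, less where a joint would pass 70% of its speed; a pose out of reach is approached as far as the arm can. A call with a gripper value outside its range is refused whole. The fingers move at their own pace and stop on an object; FORCE is the grip in N (left out, the last holds). Time passes only in rows, so rows that repeat a pose let the fingers close. It gives the time, the measured TCP pose, the force and the opening at its end, in the units of the state.
- manip.sense(): the state, without advancing time (a new reading comes with each control period).
- imaging.snapshot(name): name is "scene" or "side" or "wrist"; returns a dict with "image" (400x640x3 uint8, red, green, blue), "z_map" (400x640 float32, m along the optical axis (not along the pixel's ray), 0 where there is no reading), "vfov" (degrees; the focal length in pixels is half the picture's height over the tangent of half this angle, whatever the lens; pixels are square), "cx", "cy" (the principal point, pixels), "R" (3x3) and "t" (3): a world point X has camera coordinates R X + t. Camera axes: x right, y down, z forward; pixel columns grow to the right and rows downward; lengths in m; the calibration is good to about 2 mm. A picture is of the moment at which its call begins.
- workorder.sign_off(): hands the job in, once; it reports no verdict.
The state is a dict: "t": time; "q": joint angles; "qd": joint speeds; "tau": joint torques, N m; "tcp_pos": TCP position; "tool_rot": TCP orientation; "force": force on the tool from outside, world axes, zero at the start; "ft_torque": the same for the moment, N m; "finger_gap": opening from 0.0 (shut) to 1.0 (fully open).
Only numpy, scipy, OpenCV 4.12 (cv2) and the standard library are available. Lean on these libraries where they do the work, as an engineer would, in place of code of your own. Each camera call takes 0.05 s, during which the arm holds its last target.

## Working session

There is one attempt and no reset: what is moved stays moved. The work goes in short steps, Python scripts to look and compute and a shell command to move; the robot and the scene stay as the last step left them, time stands still between calls to the robot, and variables do not carry over. Pictures are saved under pics/ and viewed, and the job is handed in when it is done.

```bash
ls; mkdir -p pics; cat > h.py <<'E'
import numpy as np,cv2,json
from station import manip, imaging, workorder
def snap(n,f=None):
    s=imaging.snapshot(n)
    if f: cv2.imwrite('pics/'+f,cv2.cvtColor(s['image'],cv2.COLOR_RGB2BGR))
    return s
def cloud(s):
    z=s['z_map'];h,w=z.shape;f=h/2/np.tan(np.radians(s['vfov'])/2)
    u,v=np.meshgrid(np.arange(w),np.arange(h))
    P=np.stack([(u-s['cx'])/f*z,(v-s['cy'])/f*z,z],-1)
    W=(P-s['t'])@s['R']
    W[z<=0]=np.nan
    return W
E
python3 - <<'E'
from h import *
for n in ['scene','side','wrist']:
    s=snap(n,n+'0.png'); np.savez('pics/'+n+'0.npz',**s)
    print(n,s['vfov'],s['cx'],s['cy'],-np.array(s['R']).T@s['t'])
print(manip.sense())
E
```

```text
pics
scene 49.81171347010404 316.7702833774248 198.77015438102345 [ 1.33662201 -0.51158603  0.83935568]
side 46.03729298744962 320.9226054068968 198.95469584854752 [-0.08673684  0.86438555  0.97990792]
wrist 62.82825789996453 321.3557962023382 200.18463366493052 [0.62565633 0.07051652 0.37162888]
{'t': 0.15, 'q': array([-1.78492644e-01,  5.28258589e-01,  1.43360315e+00, -2.91253438e-05,
        1.18141142e+00, -1.78526247e-01]), 'qd': array([-6.17042513e-04, -3.27037552e-03, -4.01266497e-03,  1.03296325e-05,
        3.21942371e-04, -9.78256541e-04]), 'tau': array([ 1.17890530e-03, -4.42742836e+01, -1.78276026e+01, -2.15643640e-04,
        5.61750654e-03, -9.84718270e-06]), 'tcp_pos': array([6.24481901e-01, 1.19929718e-04, 2.49556272e-01]), 'tool_rot': array([ 7.07090734e-01,  7.07122329e-01, -4.90270530e-04, -6.82523822e-04]), 'force': array([-0.07305946,  1.1468227 , -0.88415889]), 'ft_torque': array([ 0.04230396,  0.04880155, -0.01119079]), 'finger_gap': 0.9984648850817688}
```

View pics/scene0.png

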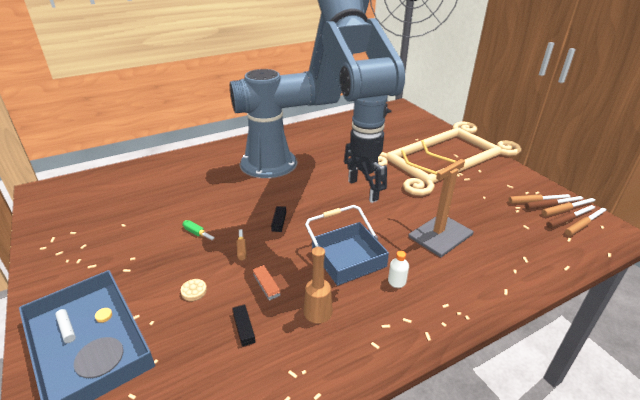

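View pics/side0.png

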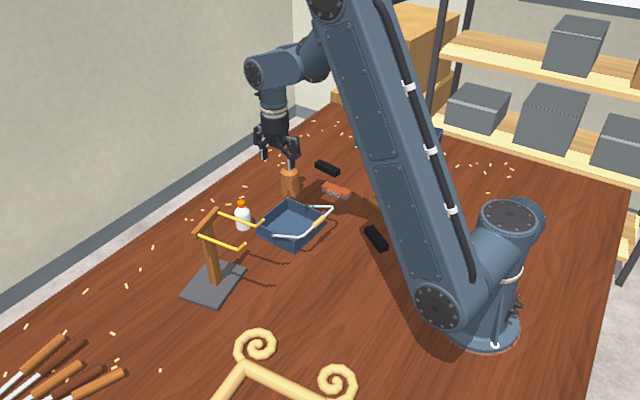

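View pics/wrist0.png

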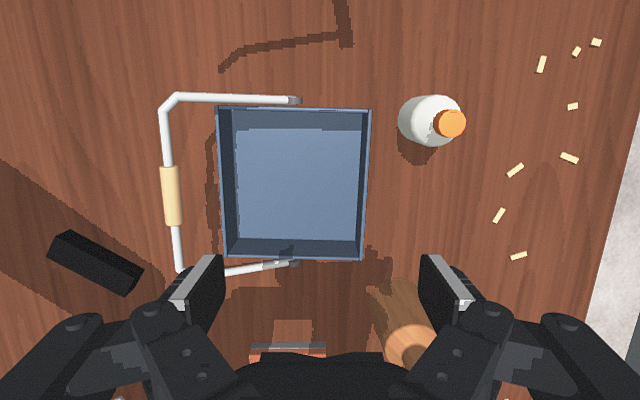

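```bash
python3 - <<'E'
from h import *
s=dict(np.load('pics/scene0.npz'));W=cloud(s);im=s['image']
c=cv2.resize(cv2.cvtColor(im[190:345,170:350],cv2.COLOR_RGB2BGR),None,fx=4,fy=3.8);cv2.imwrite('pics/crop0.png',c[:600,:720])
def reg(name,u0,u1,v0,v1,zmin=.006,zmax=.4):
    w=W[v0:v1,u0:u1].reshape(-1,3);col=im[v0:v1,u0:u1].reshape(-1,3)
    m=(w[:,2]>zmin)&(w[:,2]<zmax);w=w[m]
    r=cv2.minAreaRect((w[:,:2]*1000).astype(np.float32))
    print(name,len(w),'mean',w.mean(0).round(4),'min',w.min(0).round(3),'max',w.max(0).round(3),'rect',np.round(r[0],1),np.round(r[1],1),round(r[2],1))
reg('stone',250,285,262,302)
reg('stonetop',250,285,262,302,.019)
reg('gouge',232,250,226,264,.004)
reg('rosette',178,210,276,302)
reg('blackA',268,290,203,234)
reg('blackB',230,258,303,346)
reg('green',180,216,217,243,.004)
reg('glue',386,412,250,290)
reg('mallet',300,333,246,324)
reg('tote',315,390,225,282,.045,.06)
reg('bail',302,378,203,250,.062,.2)
reg('hookpost',430,470,158,236,.02,.3)
reg('hookfoot',405,475,215,255,.003,.03)
reg('hooktop',395,470,150,195,.19,.3)
E
```

```text
stone 484 mean [ 0.5881 -0.2551  0.023 ] min [ 0.506 -0.275  0.006] max [ 0.641 -0.215  0.031] rect [ 572.7 -245.9] [ 57.1 139.3] 83.6
stonetop 392 mean [ 0.5842 -0.2542  0.0256] min [ 0.528 -0.271  0.019] max [ 0.632 -0.236  0.031] rect [ 580.3 -253.4] [104.1  33.1] 0.9
gouge 268 mean [ 0.4202 -0.2634  0.0181] min [ 0.328 -0.3    0.004] max [ 0.474 -0.205  0.029] rect [ 395.8 -256.2] [ 49.8 155.9] 69.0
rosette 438 mean [ 0.5205 -0.4275  0.0188] min [ 0.471 -0.463  0.006] max [ 0.547 -0.395  0.027] rect [ 513.9 -427.1] [65.2 65.7] 63.4
blackA 289 mean [ 0.3594 -0.1187  0.023 ] min [ 0.304 -0.154  0.006] max [ 0.4   -0.075  0.031] rect [ 348.4 -121.5] [ 48.1 106.5] 57.9
blackB 581 mean [ 0.6889 -0.3546  0.0241] min [ 0.629 -0.381  0.006] max [ 0.734 -0.323  0.03 ] rect [ 681.9 -348.4] [ 54.7 104.2] 73.6
green 325 mean [ 0.2825 -0.3543  0.0161] min [ 0.192 -0.405  0.004] max [ 0.349 -0.292  0.029] rect [ 270.7 -349.5] [103.  140.9] 74.6
glue 585 mean [0.7363 0.0477 0.0553] min [0.639 0.03  0.006] max [0.756 0.105 0.104] rect [694.3  64.9] [ 47.2 128.2] 74.3
mallet 1671 mean [ 0.7156 -0.1697  0.083 ] min [ 0.504 -0.211  0.006] max [ 0.76  -0.029  0.208] rect [ 630.7 -133.3] [ 86.9 274.8] 60.1
tote 506 mean [ 0.6088 -0.0022  0.0511] min [ 0.517 -0.099  0.045] max [0.719 0.078 0.06 ] rect [615.6 -13.7] [178.5 197.3] 84.8
bail 340 mean [ 0.5082 -0.0093  0.0872] min [ 0.482 -0.098  0.062] max [0.58  0.08  0.102] rect [527.7  -9. ] [179.4  91.5] 85.5
hookpost 1127 mean [0.6114 0.3007 0.1464] min [0.367 0.227 0.02 ] max [0.653 0.653 0.242] rect [486.4 422.4] [112.9 502.3] 37.4
hookfoot 1706 mean [0.6481 0.2752 0.0131] min [0.513 0.144 0.003] max [0.747 0.439 0.03 ] rect [635.9 293.5] [215.6 216.3] 52.2
hooktop 610 mean [0.6068 0.2693 0.2252] min [0.505 0.206 0.19 ] max [0.647 0.337 0.249] rect [571.  272.2] [150.2 112. ] 9.1
```

View pics/crop0.png

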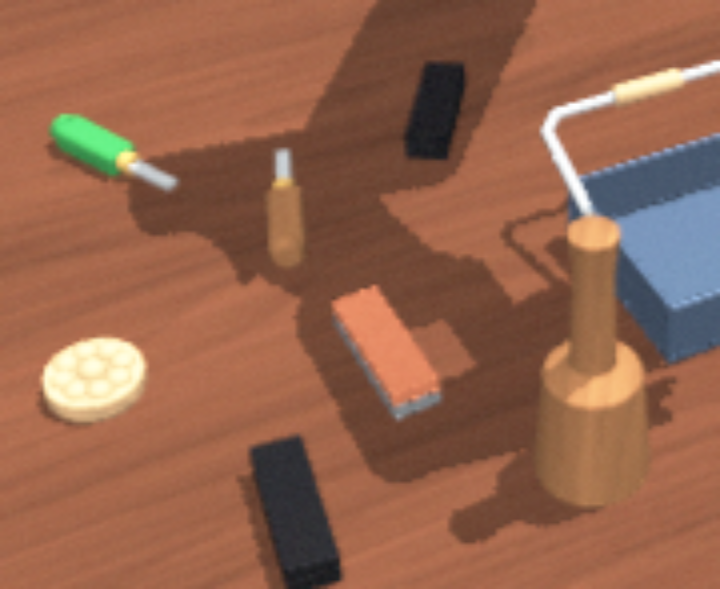

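```bash
python3 - <<'E'
from h import *
for n in ['scene','side','wrist']:
    s=dict(np.load(f'pics/{n}0.npz'));W=cloud(s);im=s['image']
    hsv=cv2.cvtColor(im,cv2.COLOR_RGB2HSV).astype(int)
    X,Y,Z=W[...,0],W[...,1],W[...,2]
    def rep(name,m):
        w=W[m]
        if len(w)<10: print(n,name,len(w));return
        r=cv2.minAreaRect((w[:,:2]*1000).astype(np.float32))
        print(n,name,len(w),'mean',w.mean(0).round(4),'med',np.median(w,0).round(4),'rect',np.round(r[0],1),np.round(r[1],1),round(r[2],1))
    box=lambda x0,x1,y0,y1,z0,z1:(X>x0)&(X<x1)&(Y>y0)&(Y<y1)&(Z>z0)&(Z<z1)
    # crosspiece top
    if n!='wrist':
        rep('cross',box(.5,.75,.18,.36,.233,.25))
        m=box(.45,.75,.15,.4,.19,.26)&(hsv[...,1]>140)&(hsv[...,2]>150)
        rep('prongs',m)
        m=box(.45,.75,.1,.4,.205,.223)
        rep('lowprong',m)
        w=W[m]; 
        lab=cv2.kmeans(w.astype(np.float32),2,None,(3,50,1e-5),5,cv2.KMEANS_PP_CENTERS)
        rep('foot',box(.5,.85,.1,.45,.004,.02)&(hsv[...,1]<70))
    rep('rim',box(.5,.75,-.12,.1,.047,.057)&(hsv[...,0]>95)&(hsv[...,0]<125)&(hsv[...,1]>60))
    rep('sleeve',box(.4,.6,-.12,.1,.06,.14)&(hsv[...,0]<25)&(hsv[...,1]>60)&(hsv[...,2]>150))
    rep('bail',box(.4,.6,-.12,.1,.06,.14)&(hsv[...,1]<60)&(hsv[...,2]>140))
    rep('red',box(.5,.66,-.29,-.2,.02,.035)&(hsv[...,0]<15)&(hsv[...,1]>100))
    rep('handle',box(.36,.5,-.32,-.2,.006,.035)&(hsv[...,1]>100))
    rep('blade',box(.34,.5,-.32,-.2,.002,.035)&(hsv[...,1]<60)&(hsv[...,2]>110))
    if n=='scene':
        for v in range(226,266,3): 
            print(v,[(im[v,u].tolist(),W[v,u].round(3).tolist()) for u in (239,241,243)])
E
```

```text
scene cross 176 mean [0.6159 0.2704 0.2388] med [0.6299 0.2702 0.2394] rect [567.4 271.7] [143.7 111. ] 9.6
scene prongs 38 mean [0.5685 0.274  0.2227] med [0.5642 0.2973 0.2229] rect [576.6 267.2] [136.7  97.4] 8.6
scene lowprong 172 mean [0.5838 0.2689 0.2177] med [0.5673 0.2736 0.2193] rect [579.6 270.2] [132.5 107.7] 13.2
scene foot 1311 mean [0.654  0.2732 0.0151] med [0.6567 0.2652 0.0157] rect [651.6 281. ] [435.4 173.5] 57.8
scene rim 355 mean [ 0.6196 -0.0072  0.0513] med [ 0.6511 -0.0074  0.0512] rect [596.6 -10.4] [159.  153.6] 87.5
scene sleeve 67 mean [ 0.4932 -0.01    0.0943] med [ 0.494  -0.0103  0.0944] rect [490.8  -6.5] [126.6  17.7] 87.6
scene bail 277 mean [ 0.5133 -0.0098  0.0848] med [ 0.4998 -0.0127  0.0895] rect [529.5  -9.2] [178.8  89.9] 86.2
scene red 384 mean [ 0.5838 -0.2541  0.0257] med [ 0.5854 -0.254   0.0258] rect [ 580.3 -253.4] [104.1  33.1] 0.9
scene handle 206 mean [ 0.4329 -0.2664  0.0209] med [ 0.4351 -0.2676  0.0228] rect [ 418.3 -261.2] [101.1 115.4] 87.6
scene blade 29 mean [ 0.3601 -0.2454  0.0143] med [ 0.3606 -0.2433  0.0155] rect [ 342.8 
[... 2625 characters left out ...]
n [ 0.5774 -0.2501  0.0244] med [ 0.5791 -0.2494  0.0246] rect [ 578.5 -251.8] [100.6  39.9] 0.6
side handle 102 mean [ 0.4377 -0.2589  0.0176] med [ 0.4377 -0.2582  0.0196] rect [ 435.2 -261. ] [81.4 65.5] 80.7
side blade 0
wrist rim 2203 mean [ 0.596  -0.0022  0.0501] med [0.5956 0.0065 0.0502] rect [596.3  -9.5] [157.8 149.3] 88.6
wrist sleeve 1021 mean [ 0.4928 -0.0049  0.0943] med [ 0.4934 -0.0045  0.0948] rect [491.2  -6.8] [54.  15.8] 88.5
wrist bail 2029 mean [0.5138 0.0203 0.0822] med [0.5012 0.0533 0.0883] rect [527.7  -7.4] [177.   80.9] 88.5
wrist red 175 mean [ 0.5749 -0.2401  0.022 ] med [ 0.5448 -0.239   0.0221] rect [ 580.7 -242.1] [98.9 12.7] 1.8
wrist handle 0
wrist blade 2
```

Candidates in the scene view: the red/grey whetstone is at (266,282), with black look-alikes at (279,218) and (244,325). The brown gouge is at (241,247), a green look-alike at (197,230), and the mallet, also brown, at (318,290). The crop confirms the red block and the brown-handled gouge as the ones I want. I'll go above the stone first.

```bash
python3 -m creep '{"claw":[8.5,8.5,8.5,8.5,8.5,8.5,8.5,8.5,7,7,7,7],"dp":[[-25.3,-4.5,0],[-25.3,-4.5,0],[-25.3,-4.5,0],[-25.3,-4.5,0],[-25.3,-4.5,0],[-25.3,-4.5,0],[-25.3,-4.5,0],[-25.3,-4.5,0],[-25.3,-4.5,0],[-25.3,-4.5,0],[-25.3,-4.5,0],[-25.3,-4.5,0]],"roll":[1.55,1.55,1.55,1.55,1.55,1.55,1.55,1.55,1.55,1.55,1.55,1.55]}' 30; python3 - <<'E'
from h import *
s=snap('wrist','w1.png');np.savez('pics/w1.npz',**s)
W=cloud(s);im=s['image'];hsv=cv2.cvtColor(im,cv2.COLOR_RGB2HSV).astype(int)
X,Y,Z=W[...,0],W[...,1],W[...,2]
m=(X>.5)&(X<.66)&(Y>-.29)&(Y<-.2)&(Z>.018)&(Z<.035)&(hsv[...,1]>100)
r=cv2.minAreaRect((W[m][:,:2]*1000).astype(np.float32));print(m.sum(),r)
st=manip.sense();print(st['tcp_pos'],st['tool_rot'],st['q'])
E
```

```text
t: 1.35
tcp_pos: [0.5797, -0.2528, 0.2499]
tool_rot: [1.0, 0.01, -0.0, -0.0]
force: [-0.7, 0.0, -1.1]
finger_gap: 0.818
380 ((581.0394897460938, -252.82913208007812), (99.73602294921875, 31.620935440063477), 0.7161581516265869)
[ 0.57979746 -0.25284323  0.2499584 ] [ 9.99939517e-01  1.09916412e-02 -3.13131361e-04 -2.20749255e-04] [-5.87629714e-01  5.38494978e-01  1.41254597e+00  1.27317647e-05
  1.19131786e+00  9.61178165e-01]
```

View pics/w1.png

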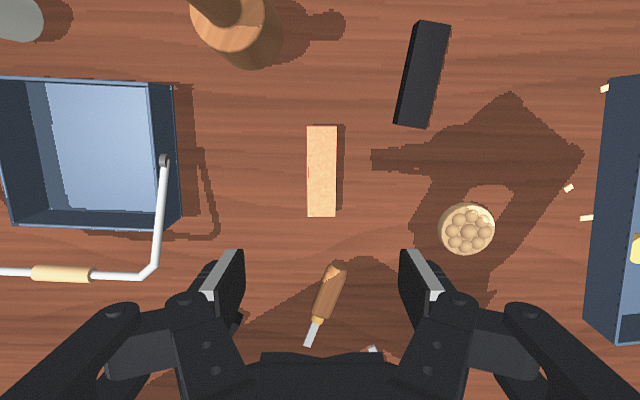

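The wrist view shows the stone at (321,170), under the jaws, with the gouge at (325,300), the tote at left and the mallet at top. Now I descend and grip the stone.

```bash
python3 -m creep '{"claw":[6,6,6,6,6,6,6,6,3,3,3,3],"dp":[[0,0,5],[0,0,10],[0,0,14],[0,0,18],[0,0,20],[0,0,21.5],[0.1,0,22.6],[0.1,0,22.6],[0.1,0,22.6],[0.1,0,22.6],[0.1,0,22.6],[0.1,0,22.6]],"roll":[0,0,0,0,0,0,0,0,0,0,0,0]}' 50; python3 - <<'E'
from h import *
s=dict(np.load('pics/w1.npz'))
W=cloud(s);im=s['image'];hsv=cv2.cvtColor(im,cv2.COLOR_RGB2HSV).astype(int)
X,Y,Z=W[...,0],W[...,1],W[...,2]
m=(X>.36)&(X<.48)&(Y>-.3)&(Y<-.22)&(Z>.009)&(Z<.035)
r=cv2.minAreaRect((W[m][:,:2]*1000).astype(np.float32));print(m.sum(),r,W[m].mean(0))
mm=m&(hsv[...,1]>100)
r=cv2.minAreaRect((W[mm][:,:2]*1000).astype(np.float32));print(mm.sum(),r,W[mm].mean(0))
rim=(X>.5)&(X<.75)&(Y>-.12)&(Y<.1)&(Z>.047)&(Z<.057)
print(cv2.minAreaRect((W[rim][:,:2]*1000).astype(np.float32)))
s=dict(np.load('pics/wrist0.npz'));W=cloud(s);X,Y,Z=W[...,0],W[...,1],W[...,2]
rim=(X>.515)&(X<.75)&(Y>-.12)&(Y<.1)&(Z>.047)&(Z<.055)&(abs(Y+.01)<.0805)
print(cv2.minAreaRect((W[rim][:,:2]*1000).astype(np.float32)))
E
```

```text
t: 2.6
tcp_pos: [0.5819, -0.2535, 0.0259]
tool_rot: [1.0, 0.01, 0.001, 0.001]
force: [-0.2, 0.3, 5.9]
finger_gap: 0.361
1369 ((411.7449645996094, -259.3941650390625), (26.150463104248047, 111.77989196777344), 71.87706756591797) [ 0.42528418 -0.26240382  0.0185632 ]
1236 ((425.1087341308594, -263.7680358886719), (26.150463104248047, 83.65718841552734), 71.87706756591797) [ 0.43104248 -0.26420432  0.0191999 ]
((624.40185546875, -17.16468048095703), (168.1826171875, 213.2703857421875), 86.49740600585938)
((622.9851684570312, -10.140007019042969), (207.41748046875, 160.5746612548828), 0.029263902455568314)
```

```bash
python3 -m creep '{"claw":[3,3,3,3,3,3,3,3,3,3,3,3],"dp":[[0,0,-2],[0,0,-6],[0,0,-11],[0,0,-15],[0.4,-4,-17],[0.8,-8.5,-17],[1.2,-13,-17],[1.6,-17.5,-17],[2,-22,-17],[2.2,-25,-17],[2.2,-27,-17],[2.2,-27,-17]],"roll":[0,0,0,0,0,0,0.04,0.04,0.04,0.04,0.04,0.04]}' 50; python3 - <<'E'
from h import *
s=snap('wrist','w2.png');np.savez('pics/w2.npz',**s)
st=manip.sense();print(st['tcp_pos'],st['force'],st['finger_gap'])
E
```

```text
t: 3.8
tcp_pos: [0.5961, 0.0206, 0.1938]
tool_rot: [1.0, -0.008, -0.001, -0.001]
force: [0.2, -0.1, -2.2]
finger_gap: 0.362
[0.59652311 0.01883157 0.19391875] [-0.58650059 -1.28250813 -2.43434876] 0.36179404374702506
```

View pics/w2.png

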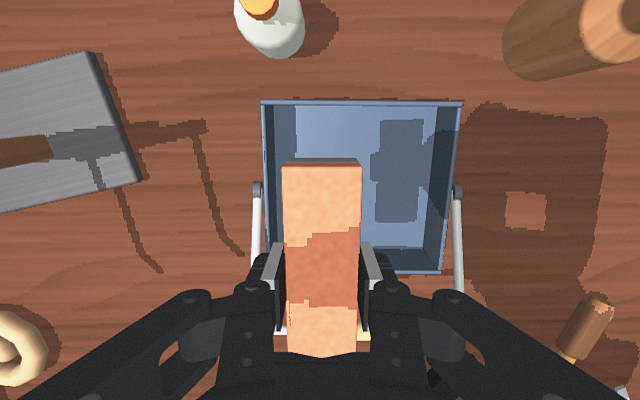

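The stone is held at (320,230), square over the tote's left half. Lowering and releasing it.

```bash
python3 -m creep '{"claw":[3,3,3,3,3,3,3,3,3,4.5,4.5,4.5],"dp":[[0,0,4],[0,0,8],[0,0,11],[0,0,13.5],[0,0,15],[0,0,16],[0,0,16.3],[0,0,16.3],[0,0,16.3],[0,0,16.3],[0,0,16.3],[0,0,16.3]],"roll":[0,0,0,0,0,0,0,0,0,0,0,0]}' 50; 
```

```text
t: 5.05
tcp_pos: [0.598, 0.0174, 0.0322]
tool_rot: [1.0, -0.01, 0.001, 0.0]
force: [-0.2, 0.6, -0.5]
finger_gap: 0.527
```

```bash
python3 -m creep '{"claw":[4.5,4.5,4.5,5,6,6,6,6,6,6,6,6],"dp":[[0,0,-4],[0,0,-9],[0,0,-13],[-1,2,-16],[-3.5,6,-16.8],[-6,10.5,-16.8],[-9,15,-16.8],[-12,20,-16.8],[-14.5,25,-16.8],[-16.5,28.5,-16.8],[-16.5,28.5,-16.8],[-16.5,28.5,-16.8]],"roll":[0,0,0,0,0.1,0.2,0.3,0.3,0.3,0.3,0.3,0.3]}' 30; python3 - <<'E'
from h import *
s=snap('wrist','w3.png');np.savez('pics/w3.npz',**s)
W=cloud(s);im=s['image'];hsv=cv2.cvtColor(im,cv2.COLOR_RGB2HSV).astype(int)
X,Y,Z=W[...,0],W[...,1],W[...,2]
m=(X>.3)&(X<.48)&(Y>-.3)&(Y<-.2)&(Z>.009)&(Z<.035)
for mm in (m,m&(hsv[...,1]>100)):
  r=cv2.minAreaRect((W[mm][:,:2]*1000).astype(np.float32));print(mm.sum(),r,W[mm].mean(0))
st=manip.sense();print(st['tcp_pos'],st['tool_rot'],st['finger_gap'])
E
```

```text
t: 6.25
tcp_pos: [0.4262, -0.2659, 0.1996]
tool_rot: [0.987, -0.161, 0.0, 0.0]
force: [0.6, 1.1, -0.6]
finger_gap: 0.701
2486 ((405.8929748535156, -257.38824462890625), (25.572614669799805, 123.5228500366211), 72.02622985839844) [ 0.41966718 -0.26205724  0.01875742]
2033 ((425.217529296875, -263.65740966796875), (25.572614669799805, 82.89081573486328), 72.02622985839844) [ 0.43044255 -0.26563648  0.01987658]
[ 0.42672105 -0.2643861   0.19953537] [ 9.87130934e-01 -1.59913835e-01  1.53963654e-04 -2.46192634e-04] 0.7019906310726521
```

View pics/w3.png

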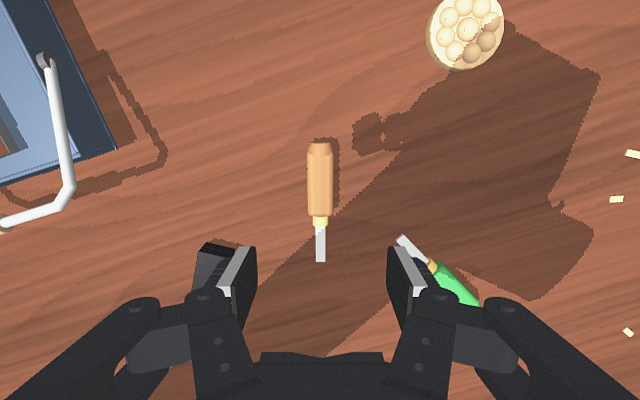

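The gouge is at (320,185), centred between the jaws. Descending to grip it.

```bash
python3 -m creep '{"claw":[5,5,5,5,5,5,5,5,2.2,2.2,2.2,2.2],"dp":[[0,0,5],[0,0,9],[0,0,12.5],[0,0,15.5],[0,0,17],[0,0,17.5],[0,0,17.6],[0,0,17.6],[0,0,17.6],[0,0,17.6],[0,0,17.6],[0,0,17.6]],"roll":[0,0,0,0,0,0,0,0,0,0,0,0]}' 40
```

```text
t: 7.5
tcp_pos: [0.4276, -0.2648, 0.0245]
tool_rot: [0.987, -0.159, 0.001, 0.001]
force: [0.5, 1.4, 7.6]
finger_gap: 0.295
```

```bash
python3 -m creep '{"claw":[2.2,2.2,2.2,2.2,2.2,2.2,2.2,2.2,2.2,2.2,2.2,2.2],"dp":[[0,0,-3],[0,0,-7],[0,0,-12],[1,-3,-15],[2.5,-7,-17],[4.5,-11,-17],[6.5,-15.5,-17],[8.5,-20,-17],[10,-24,-17],[11.1,-27,-17],[11.1,-27,-17],[11.1,-27,-17]],"roll":[0,0,0,0,-0.08,-0.16,-0.24,-0.29,-0.29,-0.29,-0.29,-0.29]}' 40; python3 - <<'E'
from h import *
s=snap('wrist','w4.png');np.savez('pics/w4.npz',**s)
st=manip.sense();print(st['tcp_pos'],st['tool_rot'],st['finger_gap'])
E
```

```text
t: 8.7
tcp_pos: [0.6166, -0.0422, 0.193]
tool_rot: [1.0, -0.014, -0.001, 0.0]
force: [-0.6, -0.4, -0.6]
finger_gap: 0.292
[ 0.61611356 -0.04293773  0.193016  ] [ 9.99895295e-01 -1.44496268e-02 -7.73882723e-04  8.87773645e-05] 0.2939346725378894
```

View pics/w4.png

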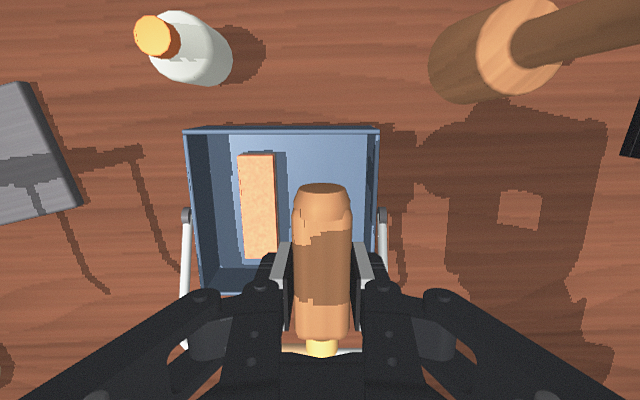

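The stone lies flat in the tote at (257,205), and the held gouge at (320,260) is clear of it and of the walls. Lowering the gouge.

```bash
python3 -m creep '{"claw":[2.2,2.2,2.2,2.2,2.2,2.2,2.2,2.2,3.6,3.6,3.6,3.6],"dp":[[0,0,4],[0,0,8],[0,0,11],[0,0,13.5],[0,0,15],[0,0,16],[0,0,16.3],[0,0,16.3],[0,0,16.3],[0,0,16.3],[0,0,16.3],[0,0,15]],"roll":[0,0,0,0,0,0,0,0,0,0,0,0]}' 40
```

```text
t: 9.95
tcp_pos: [0.616, -0.0425, 0.0428]
tool_rot: [1.0, -0.015, -0.001, -0.0]
force: [-0.5, -0.2, -0.3]
finger_gap: 0.422
```

```bash
python3 -m creep '{"claw":[3.6,3.6,3.6,3.6,3.6,4,4,4,4,4,4,4],"dp":[[0,0,-3],[0,0,-7],[0,0,-11],[0,0,-15],[-3,-1,-19],[-7,-2,-20.7],[-11,-3,-20.7],[-12.6,-3.2,-20.7],[-12.6,-3.2,-20.7],[-12.6,-3.2,-20.7],[-12.6,-3.2,-20.7],[-12.6,-3.2,-20.7]],"roll":[0,0,-0.15,-0.3,-0.45,-0.6,-0.75,-0.9,-1.05,-1.2,-1.35,-1.5]}' 30; python3 - <<'E'
from h import *
for n in ['wrist','side','scene']:
    s=snap(n,n+'5.png');np.savez('pics/'+n+'5.npz',**s)
st=manip.sense();print(st['tcp_pos'],st['tool_rot'],st['finger_gap'],st['q'])
E
```

```text
t: 11.15
tcp_pos: [0.4919, -0.007, 0.2516]
tool_rot: [0.739, 0.673, 0.0, 0.001]
force: [-0.1, 0.0, -0.9]
finger_gap: 0.467
[ 0.49197333 -0.00704566  0.25120191] [7.42517315e-01 6.69826561e-01 3.61408705e-04 5.33615280e-04] 0.47052820531063366 [-2.41878208e-01  3.47832889e-01  1.75876629e+00  5.60837867e-07
  1.03370450e+00 -1.39032903e-01]
```

View pics/wrist5.png

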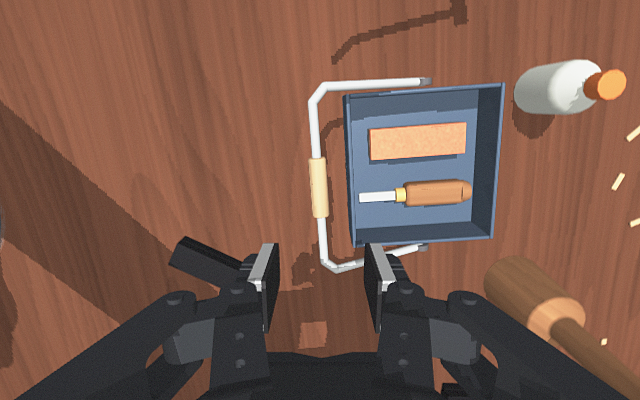

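View pics/scene5.png

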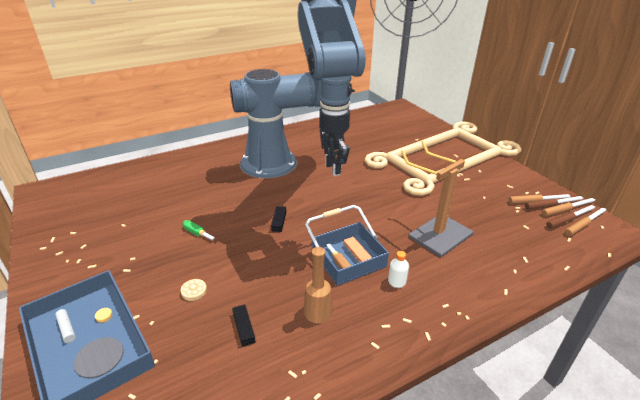

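Both items lie flat in the tote, the stone at (418,140) and the gouge at (420,193), with the sleeve at (318,187). Next I refine the tote, bail and hook poses.

```bash
cat > fit.py <<'E'
from h import *
from scipy.optimize import least_squares
from scipy.spatial import cKDTree
def hookmodel():
    pts=[]
    zs=np.array([[0,.227],[-.090,.215],[-.106,.215],[-.128,.243]])
    L=[]
    for a,b in zip(zs[:-1],zs[1:]):
        n=max(2,int(np.hypot(*(b-a))/.001)); L+= [a+(b-a)*k/n for k in range(n)]
    L=np.array(L+[zs[-1]])
    return np.concatenate([np.c_[L[:,0],np.full(len(L),y),L[:,1]] for y in (.045,-.045)])
M=hookmodel()
def fithook(P,x0=(.624,.282,.166)):
    def f(p):
        c,s=np.cos(p[2]),np.sin(p[2])
        d=P-[p[0],p[1],0]
        Q=np.c_[c*d[:,0]+s*d[:,1],-s*d[:,0]+c*d[:,1],d[:,2]]
        dist,_=T.query(Q); return np.clip(dist-.004,-.02,.02)
    T=cKDTree(M)
    r=least_squares(f,x0,loss='soft_l1',f_scale=.002,x_scale=[.01,.01,.05],diff_step=1e-3)
    return r
E
python3 - <<'E'
from fit import *
for n in ['scene0','side0','scene5','side5']:
    s=dict(np.load(f'pics/{n}.npz'));W=cloud(s);im=s['image'];hsv=cv2.cvtColor(im,cv2.COLOR_RGB2HSV).astype(int)
    X,Y,Z=W[...,0],W[...,1],W[...,2]
    m=(X>.46)&(X<.615)&(Y>.18)&(Y<.36)&(Z>.2)&(Z<.255)
    P=W[m]; 
    r=fithook(P); o=r.x;seat=o[:2]+np.array([np.cos(o[2]),np.sin(o[2])])*-.098
    print(n,len(P),o.round(4),np.degrees(o[2]).round(2),'seat',seat.round(4),'rms',np.sqrt(np.mean(r.fun**2)).round(4))
for n in ['wrist5','wrist0','side5','scene5']:
    s=dict(np.load(f'pics/{n}.npz'));W=cloud(s);im=s['image'];hsv=cv2.cvtColor(im,cv2.COLOR_RGB2HSV).astype(int)
    X,Y,Z=W[...,0],W[...,1],W[...,2]
    m=(X>.46)&(X<.52)&(Y>-.06)&(Y<.05)&(Z>.07)&(Z<.12)&(hsv[...,1]>60)
    r=cv2.minAreaRect((W[m][:,:2]*1000).astype(np.float32));print(n,'sleeve',m.sum(),r,np.percentile(W[m][:,2],95))
    m=(X>.515)&(X<.69)&(Y>-.1)&(Y<.085)&(Z>.047)&(Z<.056)&(hsv[...,0]>95)&(hsv[...,0]<125)
    r=cv2.minAreaRect((W[m][:,:2]*1000).astype(np.float32));print(n,'rim',m.sum(),r)
E
```

```text
scene0 247 [0.623  0.2809 0.2168] 12.42 seat [0.5273 0.2598] rms 0.0023
side0 400 [0.6206 0.2821 0.2046] 11.72 seat [0.5247 0.2622] rms 0.0036
scene5 245 [0.6223 0.2803 0.2066] 11.83 seat [0.5264 0.2602] rms 0.0021
side5 402 [0.6208 0.2818 0.2016] 11.55 seat [0.5248 0.2622] rms 0.0039
wrist5 sleeve 767 ((491.13189697265625, 5.342136383056641), (77.69220733642578, 15.861794471740723), 88.5500259399414) 0.09622044403864706
wrist5 rim 2582 ((596.3487548828125, -8.352890014648438), (175.11207580566406, 150.22447204589844), 88.70897674560547)
wrist0 sleeve 1154 ((491.3792419433594, -1.3887557983398438), (100.57029724121094, 15.776215553283691), 88.87733459472656) 0.09647728613487982
wrist0 rim 2514 ((596.2427978515625, -9.080047607421875), (175.88267517089844, 149.5478515625), 88.46305847167969)
side5 sleeve 79 ((486.9734802246094, 4.931011199951172), (78.64140319824219, 15.543473243713379), 89.21935272216797) 0.10021539505025279
side5 rim 190 ((593.1616821289062, -6.202201843261719), (174.49945068359375, 149.09133911132812), 88.89278411865234)
scene5 sleeve 68 ((492.2768859863281, -7.8675384521484375), (16.66647720336914, 53.57112121582031), 2.790435314178467) 0.1008977394191235
scene5 rim 374 ((595.5625610351562, -7.086631774902344), (167.7401580810547, 153.7917938232422), 88.53720092773438)
```

```bash
python3 -m creep '{"claw":[4,4,4,4,4,4,4,1.4,1.4,1.4,1.4,1.4],"dp":[[0,-0.1,4],[0,-0.1,8],[0,-0.1,11.5],[0,-0.1,14],[0,-0.1,15.5],[0,-0.1,16],[0,-0.1,16],[0,-0.1,16],[0,-0.1,16],[0,-0.1,16],[0,-0.1,16],[0,-0.1,16]],"roll":[-0.077,-0.077,-0.077,-0.077,-0.077,-0.077,-0.077,-0.077,-0.077,-0.077,-0.077,-0.077]}' 20; python3 - <<'E'
from h import *
st=manip.sense();print(st['tcp_pos'],st['tool_rot'],st['finger_gap'],st['force'])
px,py,pz=.5963,-.009,.044
for a in np.linspace(1.151,0,13):
    print(round(a,3), 'dy %.2f dz %.2f'%(100*(.115*(np.sin(1.151)-np.sin(a))), -100*.115*(np.cos(a)-np.cos(1.151))))
E
```

```text
t: 12.5
tcp_pos: [0.4904, -0.0069, 0.0906]
tool_rot: [0.715, 0.699, -0.0, -0.0]
force: [-3.8, -1.2, 1.5]
finger_gap: 0.176
[ 0.49040356 -0.00694423  0.0906233 ] [ 7.15190951e-01  6.98928946e-01 -3.12600178e-04 -3.65704546e-04] 0.1760311845523223 [-3.76717961 -1.20228105  1.52291554]
1.151 dy 0.00 dz -0.00
1.055 dy 0.50 dz -0.98
0.959 dy 1.09 dz -1.92
0.863 dy 1.76 dz -2.79
0.767 dy 2.52 dz -3.59
0.671 dy 3.35 dz -4.32
0.576 dy 4.24 dz -4.96
0.48 dy 5.20 dz -5.52
0.384 dy 6.20 dz -5.98
0.288 dy 7.24 dz -6.34
0.192 dy 8.31 dz -6.60
0.096 dy 9.40 dz -6.76
0.0 dy 10.50 dz -6.81
```

```bash
python3 -m creep '{"claw":[1.4,1.4,1.4,1.4,1.4,1.4,1.4,1.4,1.4,1.4,1.4,1.4],"dp":[[0,0.24,-0.5],[0,0.5,-1],[0,0.78,-1.45],[0,1.1,-1.92],[0,1.42,-2.36],[0,1.76,-2.79],[0,2.13,-3.2],[0,2.52,-3.59],[0,2.93,-3.97],[0,3.35,-4.32],[0,3.35,-4.32],[0,3.35,-4.32]],"roll":[0,0,0,0,0,0,0,0,0,0,0,0]}' 20; python3 - <<'E'
from h import *
for n in ['side','scene']:
    s=snap(n,n+'6.png')
    cv2.imwrite(f'pics/{n}6c.png',cv2.resize(cv2.cvtColor(s['image'][150:300,200:420],cv2.COLOR_RGB2BGR),None,fx=3,fy=3))
E
```

```text
t: 13.7
tcp_pos: [0.5252, -0.0078, 0.1345]
tool_rot: [0.715, 0.699, 0.0, 0.001]
force: [-4.5, -0.7, 4.1]
finger_gap: 0.178
```

View pics/scene6c.png

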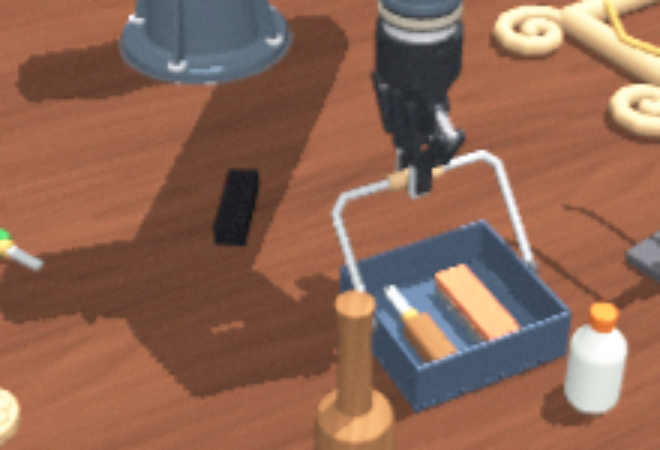

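View pics/side6c.png

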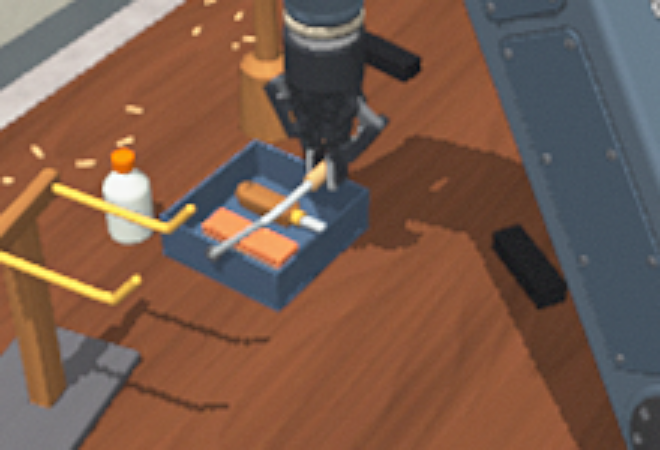

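The bail is rising in the grip, at scene pixel (338,208), and the tote is flat with its contents in place. I'll continue the arc.

```bash
python3 -m creep '{"claw":[1.4,1.4,1.4,1.4,1.4,1.4,1.4,1.4,1.4,1.4,1.4,1.4],"dp":[[0,0.44,-0.33],[0,0.89,-0.64],[0,1.37,-0.93],[0,1.85,-1.2],[0,2.85,-1.66],[0,3.89,-2.02],[0,4.4,-2.17],[0,4.96,-2.28],[0,6.05,-2.44],[0,6.6,-2.48],[0,7.1,-2.49],[0,7.1,-2.49]],"roll":[0,0,0,0,0,0,0,0,0,0,0,0]}' 20; python3 - <<'E'
from h import *
for n in ['side','scene']:
    s=snap(n,n+'7.png'); np.savez(f'pics/{n}7.npz',**s)
    cv2.imwrite(f'pics/{n}7c.png',cv2.resize(cv2.cvtColor(s['image'][150:300,200:420],cv2.COLOR_RGB2BGR),None,fx=3,fy=3))
    W=cloud(s);im=s['image'];hsv=cv2.cvtColor(im,cv2.COLOR_RGB2HSV).astype(int)
    X,Y,Z=W[...,0],W[...,1],W[...,2]
    m=(X>.5)&(X<.71)&(Y>-.11)&(Y<.085)&(Z>.047)&(Z<.056)&(hsv[...,0]>95)&(hsv[...,0]<125)
    print(n,'rim',m.sum(),cv2.minAreaRect((W[m][:,:2]*1000).astype(np.float32)))
E
```

```text
t: 15.0
tcp_pos: [0.5988, -0.0096, 0.16]
tool_rot: [0.715, 0.699, 0.002, 0.003]
force: [-0.2, 0.8, 4.5]
finger_gap: 0.178
side rim 245 ((599.2169799804688, -5.5959320068359375), (172.48876953125, 150.9559783935547), 88.47576904296875)
scene rim 373 ((602.8681640625, -6.771217346191406), (168.31336975097656, 152.39633178710938), 89.02056121826172)
```

View pics/scene7c.png

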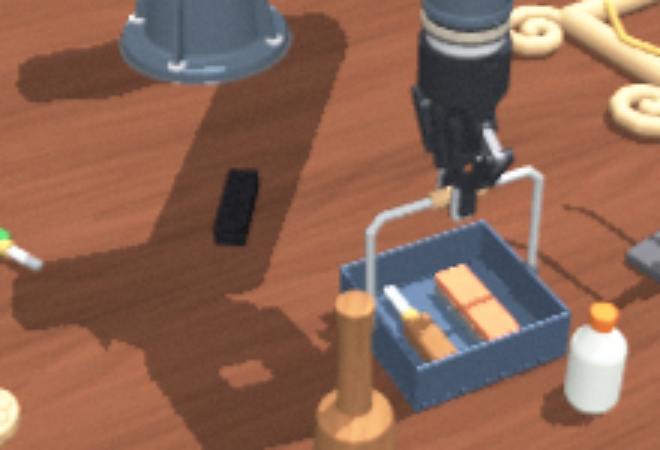

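The bail is now upright, with the tote shifted about 6 mm but flat. I'll tighten the grip and lift slowly.

```bash
python3 -m creep '{"claw":[1.2,1.2,1.2,1.2,1.2,1.2,1.2,1.2,1.2,1.2,1.2,1.2],"dp":[[0,0,0],[0,0,0],[0,0,-0.3],[0,0,-0.6],[0,0,-1],[0,0,-1.5],[0,0,-2],[0,0,-2.5],[0,0,-3],[0,0,-3.5],[0,0,-4],[0,0,-4]],"roll":[0,0,0,0,0,0,0,0,0,0,0,0]}' 80; python3 - <<'E'
from h import *
for n in ['side','scene']:
    s=snap(n,n+'8.png'); np.savez(f'pics/{n}8.npz',**s)
    cv2.imwrite(f'pics/{n}8c.png',cv2.resize(cv2.cvtColor(s['image'][150:300,200:420],cv2.COLOR_RGB2BGR),None,fx=3,fy=3))
E
```

```text
t: 16.3
tcp_pos: [0.5961, -0.0095, 0.1995]
tool_rot: [0.715, 0.699, 0.001, 0.001]
force: [-0.4, 0.5, -7.3]
finger_gap: 0.157
```

View pics/scene8c.png

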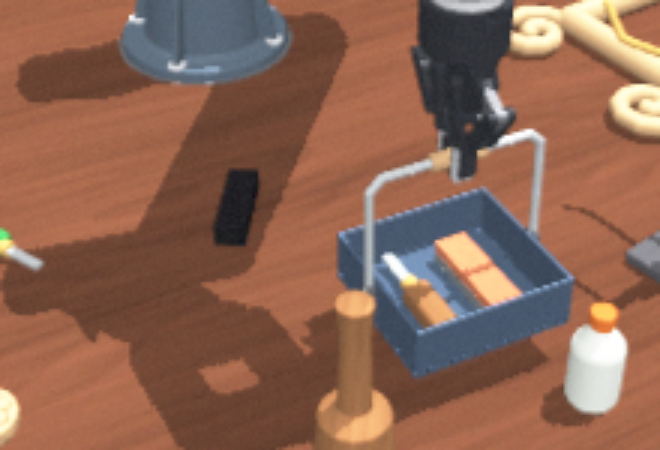

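View pics/side8c.png

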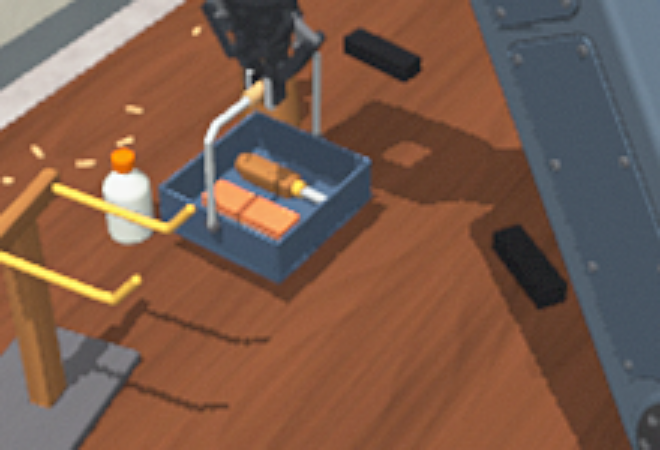

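The lift is level with both items inside. I'll raise further, moving back in x to come in front of the prong tips.

```bash
python3 -m creep '{"claw":[1.2,1.2,1.2,1.2,1.2,1.2,1.2,1.2,1.2,1.2,1.2,1.2],"dp":[[0,0,-0.8],[0,0,-2],[0,-0.5,-3.5],[0,-1.5,-5],[0,-3,-6.5],[0,-5,-7.5],[0,-7,-7.8],[0,-9,-7.8],[0,-11,-7.8],[0.5,-13,-7.8],[1.5,-14.5,-7.8],[3,-15,-7.8]],"roll":[0,0,0,0,0,0,0,0,0,0,-0.01,-0.02]}' 80 && python3 -m creep '{"claw":[1.2,1.2,1.2,1.2,1.2,1.2,1.2,1.2,1.2,1.2,1.2,1.2],"dp":[[2,0,0],[4,0,0],[6,0,0],[8,0,0],[10,0,0],[12,0,0],[14,0,0],[16,0,0],[18,0,0],[20,0,0],[21.5,0,0],[22.2,0,0]],"roll":[-0.02,-0.04,-0.06,-0.08,-0.1,-0.12,-0.14,-0.16,-0.18,-0.2,-0.208,-0.208]}' 80; python3 -m creep '{"claw":[1.2,1.2],"dp":[[0,0,0],[0,0,0]],"roll":[0,0]}';  python3 - <<'E'
from h import *
for n in ['side','scene','wrist']:
    s=snap(n,n+'9.png'); np.savez(f'pics/{n}9.npz',**s)
st=manip.sense();print(st['tcp_pos'],st['tool_rot'],2*np.degrees(np.arctan2(st['tool_rot'][1],st['tool_rot'][0])),st['force'],st['q'])
E
```

```text
t: 17.6
tcp_pos: [0.4437, 0.0241, 0.2777]
tool_rot: [0.708, 0.706, -0.001, -0.0]
force: [-0.8, -0.6, -7.7]
finger_gap: 0.16
t: 18.8
tcp_pos: [0.4469, 0.2474, 0.2775]
tool_rot: [0.631, 0.776, 0.001, 0.0]
force: [0.4, 0.3, -7.7]
finger_gap: 0.159
t: 19.0
tcp_pos: [0.4467, 0.2453, 0.2765]
tool_rot: [0.631, 0.776, -0.001, 0.0]
force: [0.2, -0.5, -8.3]
finger_gap: 0.157
[0.44684459 0.24525097 0.27632723] [ 6.31446150e-01  7.75419663e-01 -3.16792772e-04 -7.00289505e-05] 101.68619979427012 [-0.01606509 -0.06148968 -7.52721091] [ 2.82573176e-01  3.39686554e-01  1.68592763e+00 -2.72695098e-04
  1.11657932e+00  7.87302333e-02]
```

View pics/side9.png

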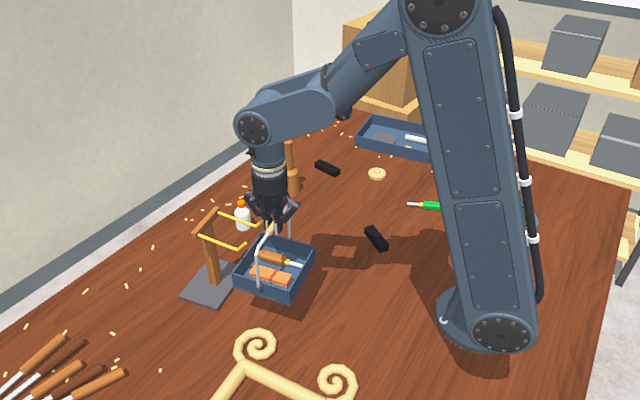

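View pics/wrist9.png

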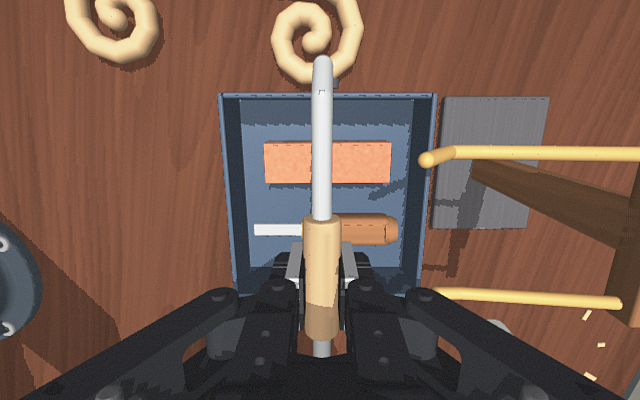

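View pics/scene9.png

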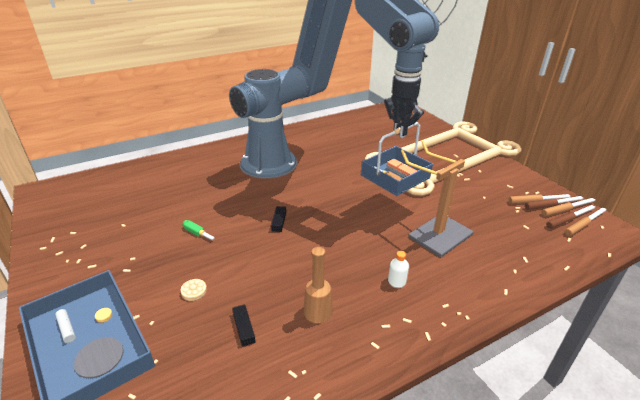

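The wrist view shows the bar vertical at x≈322 and the prong tips at (428,158) and (440,293), reading square. I'll measure bar against prongs in this same view.

```bash
python3 - <<'E'
from fit import *
s=dict(np.load('pics/wrist9.npz'));W=cloud(s);im=s['image'];hsv=cv2.cvtColor(im,cv2.COLOR_RGB2HSV).astype(int)
X,Y,Z=W[...,0],W[...,1],W[...,2]
u,v=np.meshgrid(np.arange(640),np.arange(400))
m=(Z>.2)&(Z<.26)&(u>400)&(((v>140)&(v<175))|((v>280)&(v<315)))&(hsv[...,1]>90)&(hsv[...,0]>18)&(hsv[...,0]<35)
P=W[m];print(len(P))
r=fithook(P,(.622,.281,.205));o=r.x;c,sn=np.cos(o[2]),np.sin(o[2])
seat=o[:2]-.098*np.array([c,sn]);print('wrist hook',o.round(4),np.degrees(o[2]),seat.round(4),np.sqrt(np.mean(r.fun**2)))
for n in ['scene9','side9']:
    s2=dict(np.load(f'pics/{n}.npz'));W2=cloud(s2);A,B,C=W2[...,0],W2[...,1],W2[...,2]
    h2=cv2.cvtColor(s2['image'],cv2.COLOR_RGB2HSV).astype(int)
    P2=W2[(A>.46)&(A<.615)&(B>.18)&(B<.36)&(C>.2)&(C<.255)&(h2[...,1]>110)]
    q=fithook(P2,(.622,.281,.205));print(n,len(P2),q.x.round(4),np.sqrt(np.mean(q.fun**2)))
b=(Z>.2)&(Z<.31)&(u>300)&(u<342)&(((v>75)&(v<300)))
B=W[b]; 
for v0,v1 in((80,120),(120,160),(160,210),(222,245)):
    q=W[b&(v>=v0)&(v<v1)]; q=q[q[:,2]>np.percentile(q[:,2],50)-.01]; 
    print('bar',v0,len(q),q.mean(0).round(4),'ztop',np.percentile(q[:,2],90).round(4))
st=manip.sense();t=st['tcp_pos'];a=np.radians(101.69-90);xh=np.array([np.cos(a),np.sin(a)])
d=seat-t[:2];print('fwd (tool y)',d@xh,'left(tool x)',d@[-xh[1],xh[0]])
E
```

```text
4052
wrist hook [0.6268 0.2825 0.2171] 12.436999428884976 [0.5311 0.2614] 0.0010511633337486241
scene9 219 [0.6218 0.2809 0.212 ] 0.002303932900953467
side9 384 [0.6211 0.2826 0.2096] 0.003902346112165508
bar 80 862 [0.4333 0.3161 0.2757] ztop 0.2776
bar 120 857 [0.4361 0.3024 0.2765] ztop 0.2778
bar 160 996 [0.4395 0.2856 0.2767] ztop 0.2778
bar 222 899 [0.4434 0.2674 0.2795] ztop 0.2815
fwd (tool y) 0.08574292474815308 left(tool x) -0.001248625920444099
```

```bash
python3 -m creep '{"claw":[1.2,1.2,1.2,1.2,1.2,1.2,1.2,1.2,1.2,1.2,1.2,1.2],"dp":[[0,0.4,0],[0,1.1,0],[0,2,0],[-0.1,3,0],[-0.1,4,0],[-0.1,5,0],[-0.1,6,0],[-0.1,7,0],[-0.1,7.8,0],[-0.1,8.3,0],[-0.1,8.3,0],[-0.1,8.3,0]],"roll":[-0.01,-0.01,-0.01,-0.01,-0.01,-0.01,-0.01,-0.01,-0.01,-0.01,-0.01,-0.01]}' 80; python3 - <<'E'
from h import *
for n in ['side','wrist']:
    s=snap(n,n+'10.png'); np.savez(f'pics/{n}10.npz',**s)
    if n=='side': cv2.imwrite('pics/side10c.png',cv2.resize(cv2.cvtColor(s['image'][180:320,150:340],cv2.COLOR_RGB2BGR),None,fx=4,fy=4))
E
```

```text
t: 20.35
tcp_pos: [0.5279, 0.2619, 0.2762]
tool_rot: [0.627, 0.779, -0.001, -0.0]
force: [-0.8, 0.1, -7.8]
finger_gap: 0.157
```

View pics/wrist10.png

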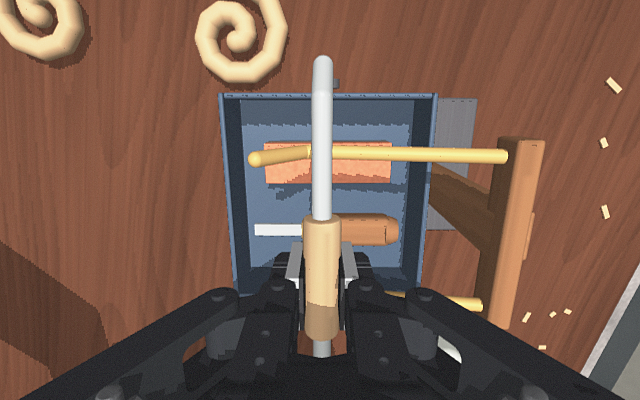

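View pics/side10c.png

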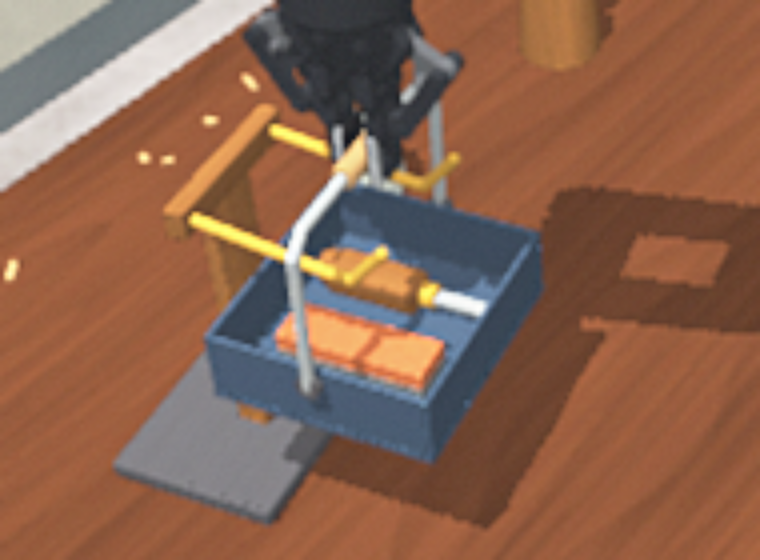

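The bar at x≈322 is over the flat seat, since the near prong's upturn bends at about (308,153). Legs are outside the prongs. Lowering.

```bash
python3 -m creep '{"claw":[1.2,1.2,1.2,1.2,1.2,1.2,1.2,1.2,1.2,1.2,1.2],"dp":[[0,0,0.5],[0,0,1.2],[0,0,2],[0,0,2.8],[0,0,3.5],[0,0,4],[0,0,4.3],[0,0,4.6],[0,0,4.8],[0,0,4.9],[0,0,4.9]],"roll":[0,0,0,0,0,0,0,0,0,0,0]}' 80
```

```text
t: 21.55
tcp_pos: [0.5284, 0.2619, 0.2275]
tool_rot: [0.627, 0.779, 0.0, 0.0]
force: [0.0, -1.0, -7.4]
finger_gap: 0.158
```

```bash
python3 -m creep '{"claw":[1.2,1.2,1.2,1.2],"dp":[[0,0,0.1],[0,0,0.2],[0,0,0.3],[0,0,0.3]],"roll":[0,0,0,0]}' 80
```

```text
t: 21.95
tcp_pos: [0.5284, 0.2619, 0.2244]
tool_rot: [0.627, 0.779, 0.0, -0.0]
force: [-0.5, 0.2, -7.5]
finger_gap: 0.155
```

```bash
python3 -m creep '{"claw":[1.2,1.2,1.2,1.2],"dp":[[0,0,0.1],[0,0,0.2],[0,0,0.3],[0,0,0.3]],"roll":[0,0,0,0]}' 80; python3 - <<'E'
from h import *
s=snap('side','side11.png')
cv2.imwrite('pics/side11c.png',cv2.resize(cv2.cvtColor(s['image'][180:320,150:340],cv2.COLOR_RGB2BGR),None,fx=4,fy=4))
E
```

```text
t: 22.35
tcp_pos: [0.5285, 0.262, 0.2237]
tool_rot: [0.627, 0.779, 0.001, 0.001]
force: [-5.0, -1.4, 6.5]
finger_gap: 0.158
```

View pics/side11c.png

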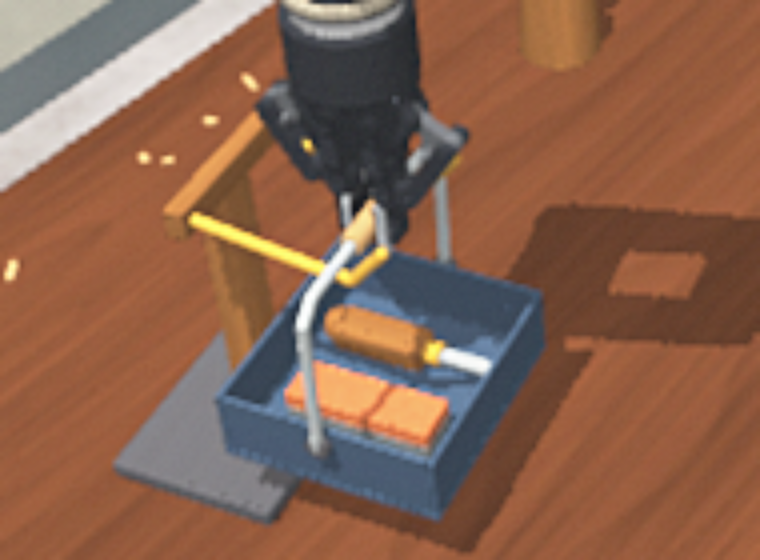

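The bar has touched the prongs: the force flipped from −7.5 to +6.5 N at z=0.2237. I'll ease the press slightly, then open.

```bash
python3 -m creep '{"claw":[1.2,1.2,1.6,2,2.4,2.8,3,3,3],"dp":[[0,0,-0.2],[0,0,-0.2],[0,0,-0.2],[0,0,-0.2],[0,0,-0.2],[0,0,-0.2],[0,0,-0.2],[0,0,-0.2],[0,0,-0.2]],"roll":[0,0,0,0,0,0,0,0,0]}' 20; python3 - <<'E'
from h import *
s=snap('side','side12.png')
cv2.imwrite('pics/side12c.png',cv2.resize(cv2.cvtColor(s['image'][180:320,150:340],cv2.COLOR_RGB2BGR),None,fx=4,fy=4))
s=snap('wrist','wrist12.png')
E
```

```text
t: 23.3
tcp_pos: [0.5284, 0.2619, 0.2234]
tool_rot: [0.627, 0.779, 0.0, 0.0]
force: [0.0, 0.9, -0.2]
finger_gap: 0.35
```

View pics/side12c.png

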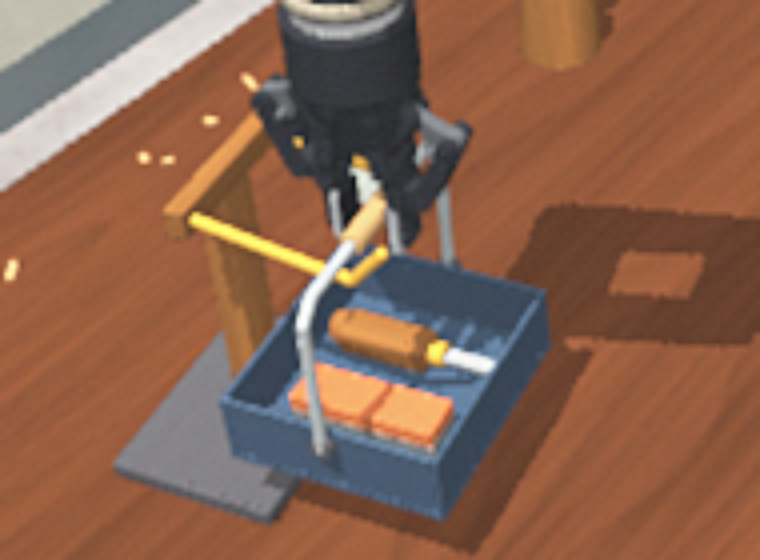

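View pics/wrist12.png

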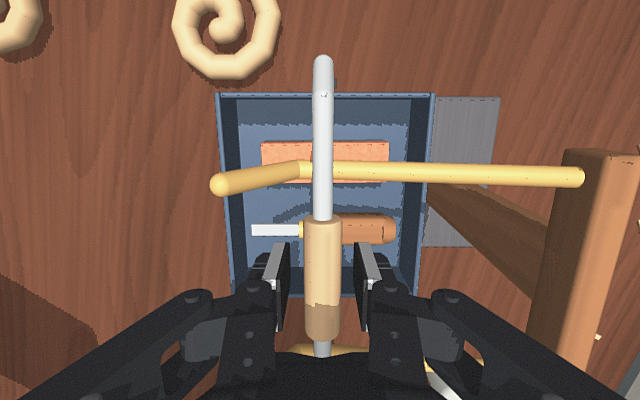

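The bar rests on the near prong at (322,170) in its seat, with the jaws clear on both sides. Retreating straight up.

```bash
python3 -m creep '{"claw":[3,3,3,3,3,3,3,3,3,3,3,3],"dp":[[0,0,-0.5],[0,0,-1.2],[0,0,-2],[0,0,-3],[0,0,-4.5],[0,0,-6.5],[0,0,-9],[0,0,-12],[0,0,-14],[0,0,-14],[0,0,-14],[0,0,-14]],"roll":[0,0,0,0,0,0,0,0,0,0,0,0]}' 20; python3 -m creep '{"claw":[3,3,3,3,3,3,3,3,3,3,3,3],"dp":[[0,-1,0],[0,-3,0],[0,-5,0],[0,-8,0],[0,-8,0],[0,-8,0],[0,-8,0],[0,-8,0],[0,-8,0],[0,-8,0],[0,-8,0],[0,-8,0]],"roll":[0,0,0,0,0,0,0,0,0,0,0,0]}'; cat > v.py <<'E'
from h import *
import sys
k=sys.argv[1]
for n,(a,b,c,d) in dict(side=(180,320,150,340),scene=(130,270,330,520)).items():
    s=snap(n,n+k+'.png'); np.savez(f'pics/{n}{k}.npz',**s)
    cv2.imwrite(f'pics/{n}{k}c.png',cv2.resize(cv2.cvtColor(s['image'][a:b,c:d],cv2.COLOR_RGB2BGR),None,fx=4,fy=4))
s=snap('wrist',f'wrist{k}.png');np.savez(f'pics/wrist{k}.npz',**s)
E
python3 v.py 13
```

```text
t: 24.6
tcp_pos: [0.5275, 0.2617, 0.362]
tool_rot: [0.627, 0.779, -0.001, -0.001]
force: [1.0, 0.7, 0.0]
finger_gap: 0.353
t: 25.8
tcp_pos: [0.4503, 0.2448, 0.3633]
tool_rot: [0.627, 0.779, -0.0, -0.0]
force: [-0.9, 0.3, -0.6]
finger_gap: 0.351
```

View pics/side13c.png

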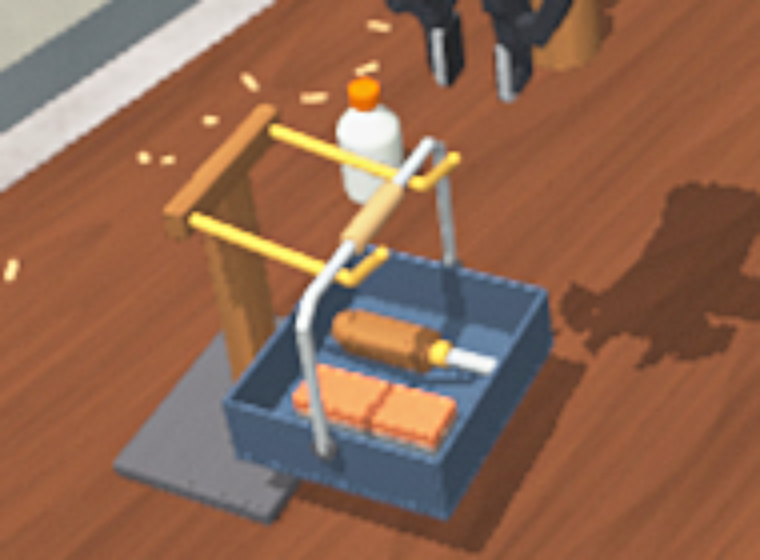

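View pics/scene13c.png

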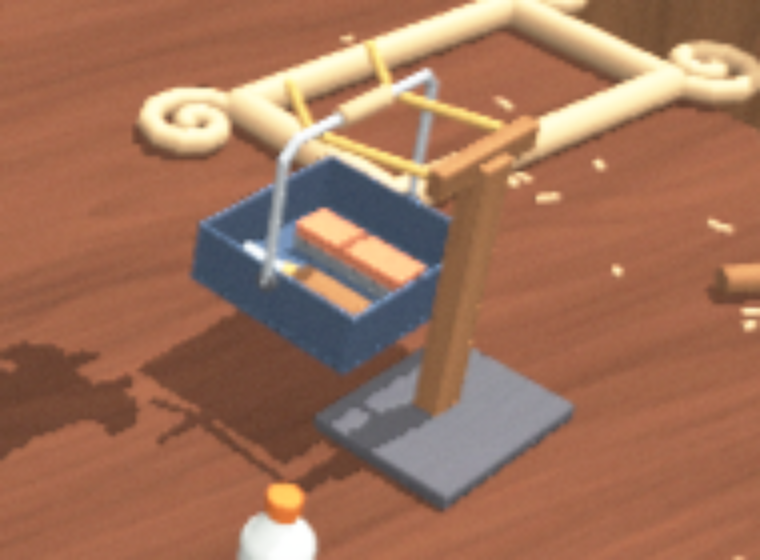

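View pics/wrist13.png

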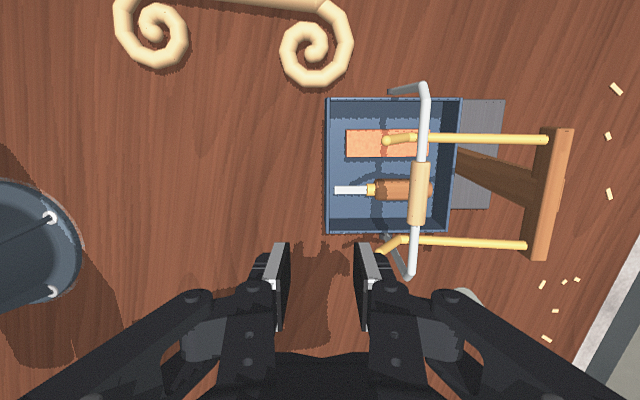

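The tote hangs with its bar on both prongs, at (412,138) and (400,240) in the wrist view. I'll wait, then check for residual swing, seating, ground clearance and the bystanders.

```bash
for i in 1 2; do python3 -m creep '{"claw":[3,3,3,3,3,3,3,3,3,3,3,3],"dp":[[0,0,0],[0,0,0],[0,0,0],[0,0,0],[0,0,0],[0,0,0],[0,0,0],[0,0,0],[0,0,0],[0,0,0],[0,0,0],[0,0,0]],"roll":[0,0,0,0,0,0,0,0,0,0,0,0]}' >/dev/null; python3 v.py 14_$i; done; python3 - <<'E'
from fit import *
L=lambda n:dict(np.load(f'pics/{n}.npz'))
for n,sl in (('side',np.s_[180:320,150:340]),('scene',np.s_[130:270,330,520] if 0 else np.s_[130:270,360:520])):
    a,b,c=[L(n+k)['image'][sl].astype(int) for k in('13','14_1','14_2')]
    print(n,'changed px 13-14_1',(abs(a-b).max(-1)>40).sum(),'14_1-14_2',(abs(b-c).max(-1)>40).sum())
a,b=L('scene0'),L('scene14_2');
for nm,(u0,u1,v0,v1) in dict(ros=(178,210,276,302),glue=(386,412,250,290),mallet=(300,333,246,324),blackA=(268,290,203,234),blackB=(230,258,303,346)).items():
    for s in(a,b):
        W=cloud(s)[v0:v1,u0:u1].reshape(-1,3);m=(W[:,2]>.01)&(W[:,2]<.22);print(nm,np.median(W[m],0).round(4),m.sum())
s=b;W=cloud(s);X,Y,Z=W[...,0],W[...,1],W[...,2];hsv=cv2.cvtColor(s['image'],cv2.COLOR_RGB2HSV).astype(int)
m=(X>.42)&(X<.64)&(Y>.14)&(Y<.36)&(Z>.03)&(Z<.2)&(hsv[...,0]>95)&(hsv[...,0]<125)&(hsv[...,1]>70)
print('tote z range',np.percentile(W[m][:,2],[1,99]))
s=L('wrist14_2');W=cloud(s);X,Y,Z=W[...,0],W[...,1],W[...,2]
u,v=np.meshgrid(np.arange(640),np.arange(400));hsv=cv2.cvtColor(s['image'],cv2.COLOR_RGB2HSV).astype(int)
sl=(u>405)&(u<435)&(v>160)&(v<225)&(Z>.2)
print('sleeve',W[sl].mean(0),'ztop',np.percentile(W[sl][:,2],95))
P=W[(Z>.2)&(Z<.255)&(X<.615)&(hsv[...,1]>110)&(hsv[...,0]>18)&(hsv[...,0]<35)&(u>375)&~sl]
r=fithook(P,(.622,.281,.205));o=r.x;d=W[sl].mean(0)[:2]-o[:2];print('hook',o,'bar hook-x',d@[np.cos(o[2]),np.sin(o[2])],'y',d@[-np.sin(o[2]),np.cos(o[2])])
for v0 in (95,115,150,235,255):
    q=W[(abs(v-v0)<5)&(u>400)&(u<440)&(Z>.2)&(hsv[...,1]<60)];print(v0,len(q),q.mean(0) if len(q) else '',np.percentile(q[:,2],90) if len(q) else '')
print(manip.sense()['t'])
E
```

```text
side changed px 13-14_1 1 14_1-14_2 0
scene changed px 13-14_1 0 14_1-14_2 0
ros [ 0.5198 -0.4275  0.02  ] 406
ros [ 0.5203 -0.4276  0.0198] 406
glue [0.7402 0.0464 0.0583] 565
glue [0.741  0.0454 0.0613] 537
mallet [ 0.7318 -0.1825  0.0832] 1549
mallet [ 0.7327 -0.1845  0.088 ] 1409
blackA [ 0.3615 -0.119   0.0254] 267
blackA [ 0.3596 -0.1178  0.0254] 266
blackB [ 0.6894 -0.3542  0.0258] 553
blackB [ 0.6893 -0.3542  0.0257] 551
tote z range [0.06615447 0.11872501]
sleeve [0.52794981 0.26385746 0.22710841] ztop 0.22964791896474168
hook [0.62198366 0.28249178 0.21456836] bar hook-x -0.09584522527711385 y 0.0018152201726747796
95 100 [0.51224878 0.33825691 0.22022836] 0.22359875170486174
115 95 [0.51571579 0.32375773 0.22408395] 0.22558800872520304
150 90 [0.5214093  0.2974384  0.22436206] 0.225609017869548
235 85 [0.53693518 0.22652512 0.2241472 ] 0.22534161256927715
255 85 [0.54086941 0.2081111  0.22419791] 0.22561965394135047
28.65
```

View pics/side14_2c.png

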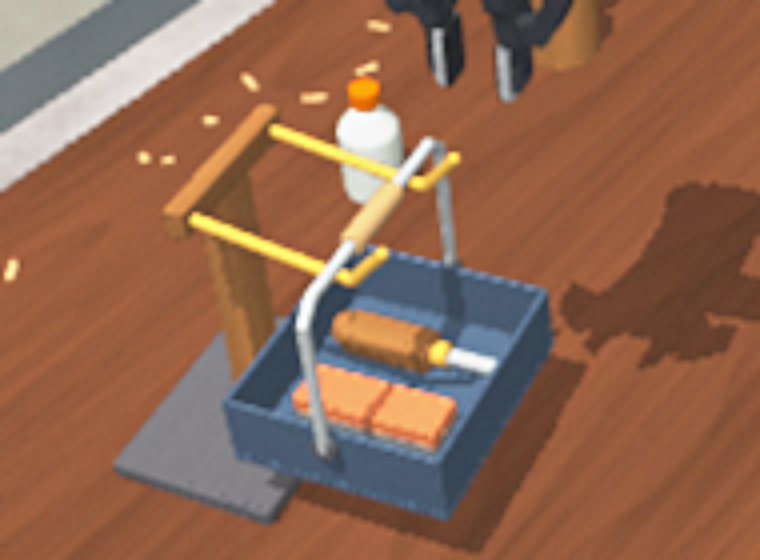

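Nothing has moved between pictures. The bar sits level in the seat on both prongs, the tote's underside is about 66 mm above the bench, and the bystanders are in place. Handing in.

```bash
python3 -c "
from station import workorder
print(workorder.sign_off())"
```

```text
the job is handed in; nothing more can be done
None
```

I put the whetstone and the palm gouge in the tote, swung the bail upright, and hung the tote by its bar on both prongs. I handed it in at about 28.7 s of the 72 s, with the robot clear of everything.

**Last checks:**
- **Bar:** it is level along its length to within 1 mm. It sits at hook x ≈ -96 mm, against the seat's -98 mm, and is centred to about 2 mm.
- **Tote:** its underside is about 66 mm above the bench, and both items are inside. Pictures 1.2 s apart showed no motion.
- **Bystanders:** the rosette, glue bottle and mallet read within about 2 mm of their start horizontally. The glue and mallet medians were 3–5 mm higher, probably because fewer of their points were visible.

**What disagreed:**
- The tote slid about 6 mm on the bench while the bail was swung up, but it stayed flat.
- The wrist camera placed the hook about 5 mm farther in x than the other two before hanging. I aimed using the wrist view, and the final measurement agreed with the other cameras and with the seat.

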